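Load the flat-bar drill jig

ROBOT

A 6-joint arm with a two-finger parallel gripper is mounted at the origin on the work surface. World frame = base frame: x ahead of the robot, y to its left, z up, the work surface at z = 0. Lengths are in m, angles in degrees, forces in N, time in s.
With the tool pointing down it reaches from about 0.4 to 0.825 m from the base axis. Payload 7 kg.
Tool frame: the origin (TCP) lies midway between the tips of the shut fingers; the grasp point (between the pads) lies 19 mm behind it; z points along the fingers, y is the direction in which the jaws open and shut (so a half turn about z gives the same grasp; the last joint's range is limited). The gripper opens to 88 mm and grips with 3 to 60 N. Pads are 19 mm wide; open, the fingers measure 130 mm over their backs; the gripper's body (78 mm by 193 mm) begins 47 mm behind the grasp point.
Start: joints at [89.387, 20.546, 0.682, 0, -70.136, -16.507], TCP at [0.199, 0.645, 0.227] pointing down, gripper open.
Joint ranges: [-176.03, 176.03], [-82.01, 121.73], [-58.28, 71.71], [-173.87, 95.51], [-174.79, -0.11], [-173.66, 173.66]. Speed limits (degrees/s): [136.94, 136.94, 172.46, 180, 180, 180].

INTERFACE

Orientations are given as [roll, pitch, yaw] about the fixed x, y, z axes, in that order (R = Rz(yaw) Ry(pitch) Rx(roll)).
In Python, from plant import ctrl, snapshot gives the robot as it stands.
- The arm moves only by the shell command python3 -m pendant 'ROWS'. ROWS is JSON, a list of rows, each a list of 7 numbers: the shift along the tool's x, y, z in m, then the turn, a rotation vector about the tool's x, y, z in rad, then the opening, from -1 (shut) to 1 (fully open), so that 0 is half open. In form: [[x, y, z, ax, ay, az, jaw], ...]. A call has 1 to 12 rows; each row is the pose to reach, as a shift and turn from the pose commanded when the call began, along the tool's axes at that moment; what a row does not reach only later rows make up. A row lasts 1/8 s, in which the tool goes at most 62.5 mm and 10.7 degrees, less where a joint would pass 70% of its speed; a pose out of reach is approached as far as the arm can. A call with a gripper value outside its range is refused whole. The fingers move at their own pace and stop on an object; the grip force is fixed at half the most. Time passes only in rows, so rows that repeat a pose let the fingers close. It gives the time, the measured TCP pose, the force and the opening at its end, in the units of the state.
- ctrl.get_obs(): the state, without advancing time (a new reading comes with each control period).
- snapshot(name): name is "scene" or "top"; returns a dict with "image" (480x640x3 uint8, blue, green, red), "mtx" (3x3 intrinsics, pixels), "eye" and "attitude" of the camera in the world. Camera axes: x right, y up, looking along -z (the intrinsics and any distortion apply to the point x, -y, -z); pixel columns grow to the right and rows downward; lengths in m; the calibration is good to about 2 mm. A picture is of the moment at which its call begins. There is no depth.
- ctrl.close_job(): hands the job in, once; it reports no verdict.
The state is a dict: "clock": time; "joint_pos": joint angles; "qvel": joint speeds; "tau": joint torques, N m; "tool_pos": TCP position; "orientation": TCP orientation; "force": force on the tool from outside, world axes, zero at the start; "moment": the same for the moment, N m; "opening": finger opening in m.
Only numpy, scipy, OpenCV 4.12 (cv2) and the standard library are available. Lean on these libraries where they do the work, as an engineer would, in place of code of your own. Each camera call takes 0.05 s, during which the arm holds its last target.

TASK

Load the drill jig: swing the flat bar round on its pin until it lies flush along the fence, then take the bushing plate with the two drill bushings and seat it flat over the two dowels with its bushings above the bar. Then swing the clamp arm in over the plate until its slot is fully home round the stud, and last push the clamping lever clockwise (seen from above) round to its stop. Leave the bar flush and the plate seated, and do not disturb the other bushing plate (one large bushing) or anything else on the bench.

Things in the scene. Friction and masses are not known exactly. Their poses are not given: they have to be found in the camera images.
- jig: Drill jig, fixed to the bench, place and yaw vary. Dark steel base 12 mm thick, x -105..130, y -75..115 mm from the origin, which is at bench level. Axes: x along the jig, away from the robot at yaw 0; y left; z up. Plate seated: its centre at jig x 10, y 0 mm, underside at z 24 mm, plate x along jig x (dowel holes to jig -y, bushings to +y).
- fence_face (a point): Middle of the top edge of the fence's straight upright face, at jig (-7.5, 15, 24) mm; axes as the jig's. The face looks to jig +y. The fence is a grey raised block, x -90..75, y -45..15 mm, top at z 24 mm, carrying the dowels and the stud. The bar is home when it lies along this face, its centre line at jig y 30 mm.
- bar_pin (a point): Top of the bar's fixed pivot pin, 12 mm thick, at jig (100, 30, 32) mm.
- dowel_near (a point): Top of the dowel nearer the robot: steel, 10 mm thick, bullet-nosed (nose 7 mm long), standing 16 mm above the fence top; top at jig (-35, -30, 40) mm.
- dowel_far (a point): Top of the farther, equal dowel, 90 mm from the first; at jig (55, -30, 40) mm.
- flat_bar: Loose steel flat bar 200 x 30 x 10 mm, 0.45 kg, lying on the jig base (top at z 22 mm); a 14 mm hole 15 mm from its end sits on the pin. Origin: that hole, at the underside. The bar runs along its own -x to its free end 185 mm away. Starts turned out by 0.4 to 0.85 rad, free end to jig +y (bar yaw below jig yaw); flush when bar x is parallel to jig x.
- bar_end (a point): Middle of the bar's free end face, half-way up the 10 mm thickness, 185 mm from the pivot hole. When home it is at jig x -85, y 30 mm.
- bush_plate_mid (a point): Plate to use: loose aluminium 110 x 86 x 12 mm, 0.38 kg, left or right of the jig, with TWO bushings (22 mm). Point: middle, 23 mm above its underside (46 tall). x along the 110 side, z up. 12 mm dowel holes at x +-45, y -30; bushings x +-25, y +30. Bridge handle along x through the middle: rail 74 x 12 x 18 mm (12 wide), its centre 14 mm above this point, 16 mm clear under it.
- other_plate_mid (a point): The other job's bushing plate, to be left alone: same size and handle, but ONE large 32 mm bushing and dowel holes only 64 mm apart. Point and axes as for the first plate.
- clamp_arm (a joint): Clamp arm angle: steel strap 24 wide, 10 thick, underside 44 mm above the bench, turning level about the post at the jig's far end. 0 = home along jig -x, slot round the stud (hard stop); grows as it swings out to jig -y; starts 0.9 to 1.25. At a it points along jig (-cos a, -sin a). 0.15 N m friction, stays put. Its foot, 95 mm from the axis, clears a seated plate by 1.5 mm.
- clamp_pivot (a point): On the clamp arm's vertical axis, half-way up the arm (z 49 mm); jig x 105, y -30 mm.
- clamp_end (a point): Tip of the clamp arm, half-way up its thickness, 198 mm from its axis. The slot, open to the side it swings towards, is 180 mm from the axis.
- lever (a joint): Angle of the clamping lever (rad): black handle on the stud, turning level about the stud. 0 = pointing along jig -x; it grows clockwise seen from above, towards jig +y; hard stop (tight) at 1.4. Starts 0 to 0.35, stays where left, turns with about 0.4 N m. At angle b it points along jig (-cos b, sin b).
- stud_top (a point): On the axis of the stud and lever, near the lever hub's top (z 76 mm); jig x -75, y -30 mm. Hub 22 mm thick.
- lever_end (a point): Centre of the ball (18 mm) at the lever's end, 86 mm from the stud's axis, 74 mm above the bench; the round handle is 14 mm thick and lies at z 72 to 74 mm on its outer half.
- wrench: Bystander: open-ended wrench lying flat. Origin under its middle.
- screwdriver: Bystander: screwdriver with red handle, lying. Origin under its middle.
- brush: Bystander: hand brush lying on the robot's side of the jig. Origin under its middle.
- grease_tin: Bystander: round grease tin, 90 mm wide, 75 mm tall. Origin under it.
- oil_bottle: Bystander: standing grey bottle, 72 mm thick, 180 mm tall. Origin under it.
- scrap_mug: Bystander: white mug, 80 mm wide and 90 mm tall, on the robot's side of the jig. Origin under it.

How it is judged:
By the outcome, as a careful person would: the job done as asked, in the order asked, and still so for the second after the job is handed in, with the robot touching nothing.
It also fails if it takes over 72 s, if anything falls off the work surface, if the arm or the gripper's body presses on something with over 40 N, if the wrist force passes 120 N, or if a joint passes its speed limit or range.

## Working session

There is one attempt and no reset: what is moved stays moved. The work goes in short steps, Python scripts to look and compute and a shell command to move; the robot and the scene stay as the last step left them, time stands still between calls to the robot, and variables do not carry over. Pictures are saved under pics/ and viewed, and the job is handed in when it is done.

```bash
ls; mkdir -p pics; python3 - <<'E'
from plant import ctrl, snapshot
import cv2
print(ctrl.get_obs())
for n in ["scene","top"]:
    s=snapshot(n); cv2.imwrite(f"pics/{n}0.png",s["image"]); print(n,s["mtx"],s["eye"],s["attitude"],[k for k in s])
E
```

```text
pics
{'clock': 0.0, 'joint_pos': array([ 8.93894355e+01,  2.05917802e+01,  6.31434857e-01, -2.03364489e-02,
       -7.01364310e+01, -1.65059863e+01]), 'qvel': array([ 0.08970092,  0.05142248, -0.04312106,  0.11608516, -0.07439672,
        0.06185243]), 'tau': array([ 7.88056550e-04, -5.82728219e+01,  2.93041205e+01,  6.99707374e+00,
        6.96711868e-03, -1.66646969e-04]), 'tool_pos': array([0.19855399, 0.64459729, 0.22560036]), 'orientation': array([ 1.7990178e+02, -9.1688746e-03, -1.7123469e+01]), 'force': array([-0.69417417, -1.38944723, -0.70205896]), 'moment': array([-0.01724486,  0.01429674,  0.02197924]), 'opening': 0.08763974453660182}
scene [[438.02934675   0.         319.67807009]
 [  0.         438.02934675 237.8101943 ]
 [  0.           0.           1.        ]] [0.89971318 0.49835989 1.06846949] [ 31.19143147   0.34726433 146.99367711] ['image', 'mtx', 'eye', 'attitude']
top [[451.93077797   0.         317.77385848]
 [  0.         451.93077797 237.36493905]
 [  0.           0.           1.        ]] [0.37137119 0.00535343 1.01243616] [ 13.14404693  -0.3653299  -94.23787244] ['image', 'mtx', 'eye', 'attitude']
```

View pics/scene0.png

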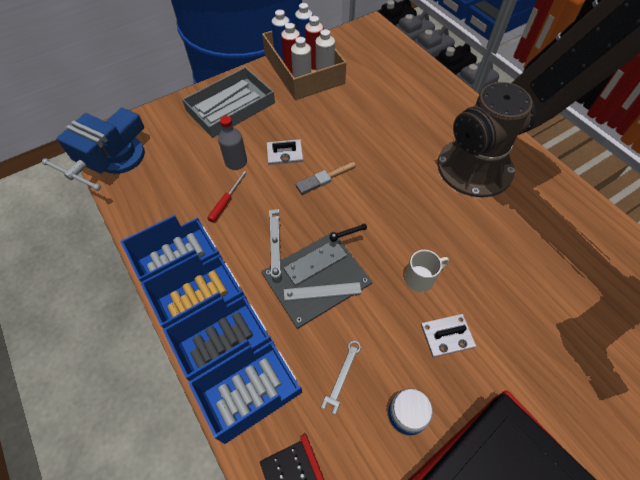

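View pics/top0.png

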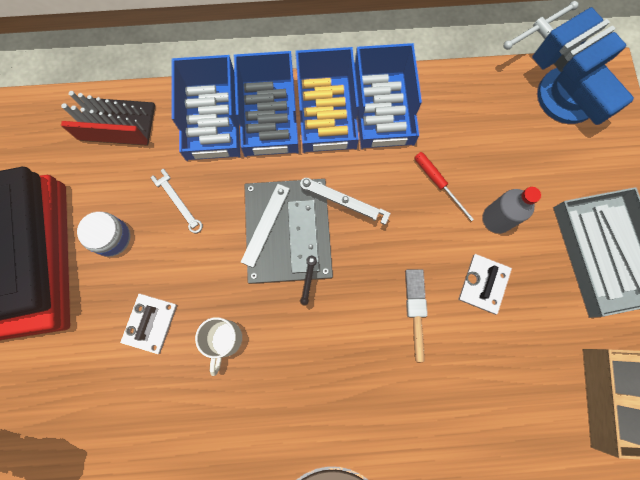

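```bash
cat > h.py <<'E'
import numpy as np, cv2
from scipy.spatial.transform import Rotation as R
from plant import ctrl, snapshot
def cam(s):
    # rows: world->cam(cv)
    A=R.from_euler('xyz',s['attitude'],degrees=True).as_matrix()
    return A,np.array(s['eye']),np.array(s['mtx'])
CAL={}
for n,m,e,a in [("scene",[438.02934675,319.67807009,237.8101943],[0.89971318,0.49835989,1.06846949],[31.19143147,0.34726433,146.99367711]),
              ("top",[451.93077797,317.77385848,237.36493905],[0.37137119,0.00535343,1.01243616],[13.14404693,-0.3653299,-94.23787244])]:
    CAL[n]=(R.from_euler('xyz',a,degrees=True).as_matrix(),np.array(e),m)
def unproj(n,uv,z):
    A,e,(f,cx,cy)=CAL[n]
    uv=np.atleast_2d(np.array(uv,float))
    d=np.c_[(uv[:,0]-cx)/f,-(uv[:,1]-cy)/f,-np.ones(len(uv))]@A.T
    t=(z-e[2])/d[:,2]
    return e+d*t[:,None]
def proj(n,p):
    A,e,(f,cx,cy)=CAL[n]
    c=(np.atleast_2d(p)-e)@A
    return np.c_[cx+f*c[:,0]/-c[:,2],cy-f*c[:,1]/-c[:,2]]
def crop(n,img,x0,y0,w,h,k,name):
    c=cv2.resize(img[y0:y0+h,x0:x0+w],None,fx=k,fy=k,interpolation=cv2.INTER_CUBIC); cv2.imwrite(name,c)
E
python3 - <<'E'
from h import *
t=cv2.imread('pics/top0.png'); s=cv2.imread('pics/scene0.png')
crop('top',t,235,170,160,140,5,'pics/t_jig.png')
crop('top',t,110,280,80,80,7,'pics/t_plate.png')
crop('s',s,255,200,140,130,4,'pics/s_jig.png')
crop('s',s,410,305,80,60,8,'pics/s_plate.png')
for p in [(287,230),(148,323),(486,283)]: print(unproj('top',p,0.012))
E
```

```text
[[0.62617239 0.05046387 0.012     ]]
[[0.44011808 0.36360479 0.012     ]]
[[ 0.47272375 -0.38409731  0.012     ]]
```

View pics/t_jig.png

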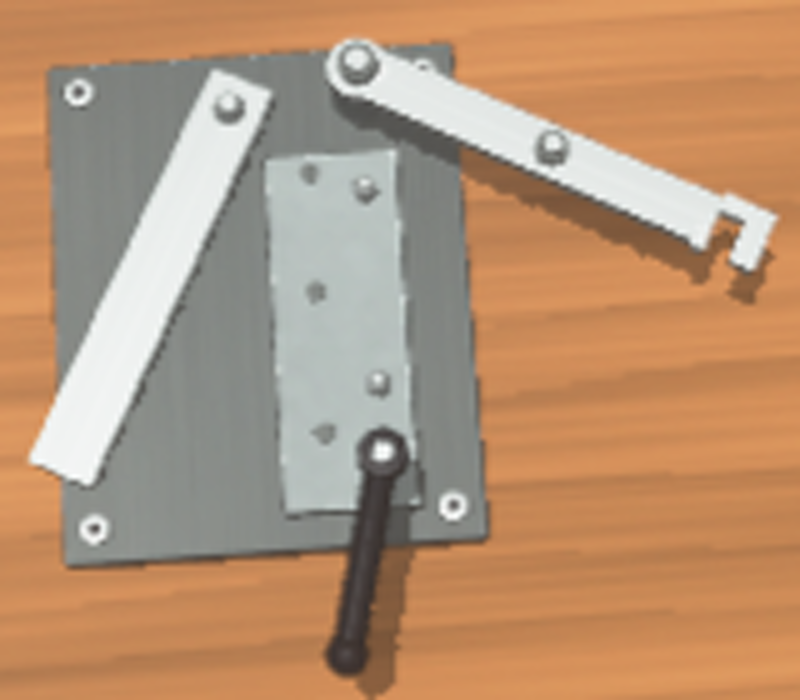

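View pics/t_plate.png

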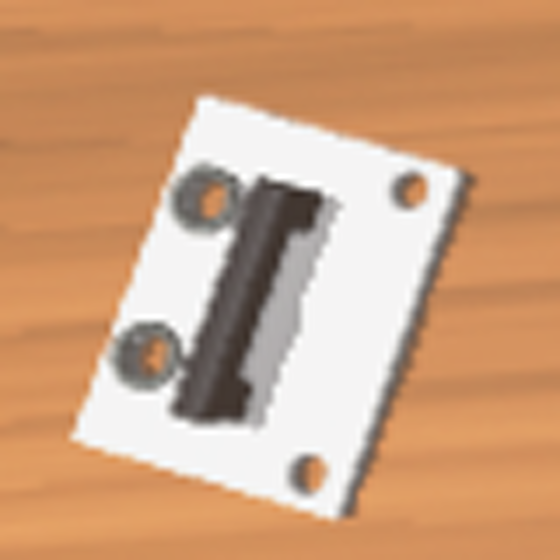

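View pics/s_jig.png

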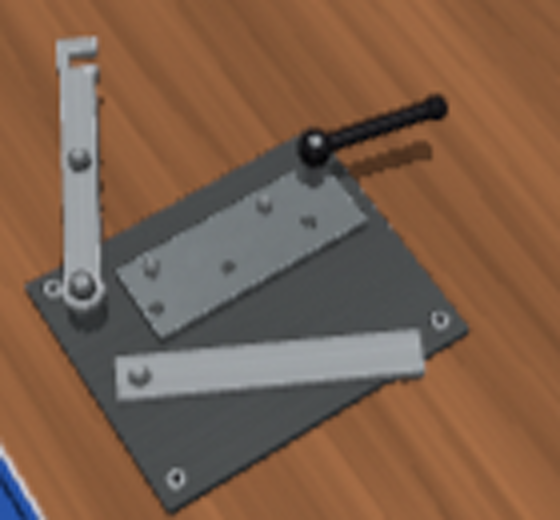

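View pics/s_plate.png

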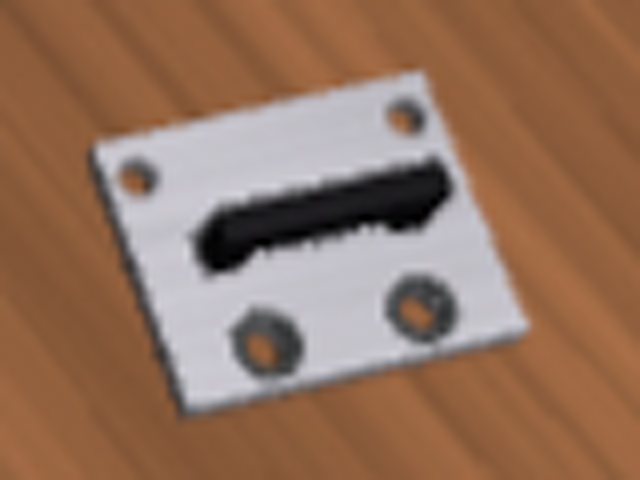

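```bash
cat > fit.py <<'E'
from h import *
from scipy.optimize import least_squares
def cp(l,x0,y0,k): return [(x0+(u+.5)/k-.5,y0+(v+.5)/k-.5) for u,v in l]
def xf(p,q):
    q=np.atleast_2d(q)/1000.; c,s=np.cos(p[2]),np.sin(p[2])
    return np.c_[p[0]+c*q[:,0]-s*q[:,1],p[1]+s*q[:,0]+c*q[:,1],q[:,2]]
def fit(obs,p0,off=True):
    # obs: {cam:(uv,pts)} ; params x,y,yaw + per-cam pixel offset (weak prior 1.5px)
    ks=list(obs)
    def r(p,use=ks):
        o=[]
        for i,k in enumerate(ks):
            o.append((proj(k,xf(p,obs[k][1]))+p[3+2*i:5+2*i]-np.array(obs[k][0])).ravel())
        return np.concatenate(o+[np.array(p[3:])/1.0])
    s=least_squares(r,list(p0)+[0]*(2*len(ks)),loss='soft_l1',x_scale=[.01,.01,.01]+[1]*2*len(ks))
    return s.x,r(s.x)
E
python3 - <<'E'
from fit import *
J=[(130,115,12),(130,-75,12),(-105,-75,12),(-105,115,12),(100,30,32),(55,-30,40),(-35,-30,40),(-75,-30,76),(75,15,24),(75,-45,24),(-90,-45,24),(-90,15,24)]
ut=cp([(50,70),(450,43),(488,540),(66,566),(229,103),(365,184),(378,380),(382,450),(265,158),(396,150),(420,505),(288,515)],235,170,5)
Js=[(130,-75,12),(130,115,12),(-105,115,12),(55,-30,40),(-35,-30,40),(100,30,32),(-75,-30,76)]
us=cp([(28,288),(172,513),(468,330),(151,264),(264,203),(138,373),(316,145)],255,200,4)
for o in [{'top':(ut,J)},{'scene':(us,Js)},{'top':(ut,J),'scene':(us,Js)}]:
    x,r=fit(o,[.62,.04,0]); print(x.round(4),np.degrees(x[2])); print(r.round(1))
P=[(55,-43,12),(55,43,12),(-55,43,12),(-55,-43,12),(45,-30,12),(-45,-30,12),(25,30,12),(-25,30,12)]
# top: bushings left (+y left) ; top of img = +x world
up=cp([(465,172),(203,95),(70,437),(345,520),(409,190),(309,475),(207,200),(147,355)],110,280,7)
ups=cp([(95,145),(185,413),(528,325),(423,72),(138,178),(405,118),(267,343),(422,308)],410,305,8)
Ps=[(55,-43,12),(55,43,12),(-55,43,12),(-55,-43,12),(45,-30,12),(-45,-30,12),(25,30,12),(-25,30,12)]
for o in [{'top':(up,P)},{'scene':(ups,Ps)},{'top':(up,P),'scene':(ups,Ps)}]:
    x,r=fit(o,[.44,.36,0]); print('plate',x.round(4),np.degrees(x[2])); print(r.round(1))
    
E
```

```text
[ 0.616   0.0299 -0.0053  0.0223  0.1474] -0.3065068418456661
[-0.7 -0.5  0.4 -0.2  0.4 -0.2 -0.5  0.3 -0.1 -0.   0.1 -0.1  0.1 -0.2
  0.4  0.7  0.   0.   0.  -0.   0.2  0.2 -0.6 -0.   0.   0.1]
[ 0.6179  0.0351 -0.0034 -0.0071  0.2224] -0.19721455510594282
[-1.1 -0.1 -0.5  0.5  1.1 -0.  -0.   0.1  0.3 -0.8  0.4  0.1 -0.1 -0.1
 -0.   0.2]
[ 0.6163  0.0314 -0.0045  0.6392  0.2464  0.1943  1.4836] -0.2550725776031783
[-0.7 -0.5  0.3 -0.2  0.4 -0.3 -0.5  0.3 -0.2 -0.   0.1 -0.1  0.1 -0.2
  0.3  0.7 -0.   0.1 -0.1 -0.   0.2  0.1 -0.6 -0.  -1.  -0.2 -0.6  0.3
  1.  -0.  -0.  -0.   0.3 -0.8  0.4 -0.1 -0.2 -0.1  0.6  0.2  0.2  1.5]
plate [ 0.4401  0.3635 -0.353  -0.0052 -0.0076] -20.22459723121805
[-0.5 -0.2  0.1 -0.   0.5  0.4 -1.1 -0.1  0.3  0.  -0.  -0.   0.1 -0.2
  0.3  0.1 -0.  -0. ]
plate [ 0.4421  0.3673 -0.352   0.0212  0.0412] -20.170364389519385
[-0.3 -0.   0.5 -0.5  0.2  0.5 -0.3 -0.2 -0.1 -0.2  0.2 -0.4  0.   0.4
 -0.2  0.3  0.   0. ]
plate [ 0.4407  0.3652 -0.3526  0.6834  0.1956  0.1825  0.9375] -20.202455900941896
[-0.6 -0.2 -0.  -0.   0.4  0.4 -1.2 -0.1  0.2 -0.  -0.1 -0.1  0.  -0.2
  0.2  0.1 -0.3 -0.1  0.5 -0.6  0.1  0.4 -0.3 -0.2 -0.1 -0.3  0.2 -0.4
 -0.   0.3 -0.2  0.2  0.7  0.2  0.2  0.9]
```

```bash
python3 - <<'E'
from fit import *
j=[.6163,.0314,-.0045]
# use top cam with offset
off=np.array([.64,.25])
def up(l,z,x0=235,y0=170,k=5):
    w=unproj('top',np.array(cp(l,x0,y0,k))-off,z)
    d=w[:,:2]-j[:2]; c,s=np.cos(j[2]),np.sin(j[2])
    return w, np.c_[c*d[:,0]+s*d[:,1],-s*d[:,0]+c*d[:,1]]*1000
w,q=up([(229,103),(32,462),(95,487)],.022); w0,q0=up([(229,103)],.032)
e=(q[1]+q[2])/2; v=e-[100,30]; print('bar end',e,'angle',np.arctan2(v[1],-v[0]),np.hypot(*v),q)
w,q=up([(357,62),(553,147),(718,205)],.056); print('clamp',q); print([np.arctan2(-(p[1]+30),-(p[0]-105)) for p in q[1:]])
w,q=up([(347,655)],.074); print('lever',q,np.arctan2(q[0,1]+30,-(q[0,0]+75)))
t=cv2.imread('pics/top0.png'); crop('top',t,180,300,80,90,7,'pics/t_mug.png')
E
```

```text
bar end [-64.87035701 112.09636255] angle 0.462002222180288 184.17938908790222 [[103.43735365  30.15688612]
 [-58.30187488 125.8305508 ]
 [-71.43883915  98.3621743 ]]
clamp [[ 106.92587469  -29.89431835]
 [  61.29943988 -114.12808329]
 [  29.67096953 -184.57005986]]
[np.float64(1.0917079395107143), np.float64(1.1173234324918442)]
lever [[-157.81257074   -9.36559135]] 0.2441973387896078
```

View pics/t_mug.png

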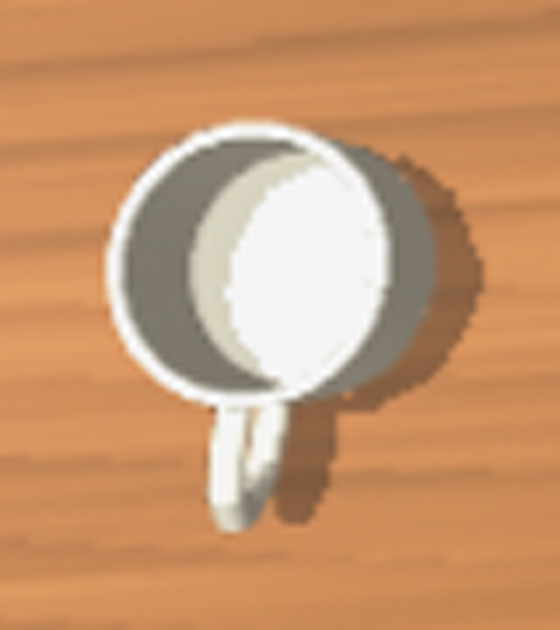

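```bash
python3 - <<'E'
from fit import *
print(unproj('top',np.array([(214.9,337.5)])-[.64,.25],.09))
# tools to jig world targets
j=[.6163,.0314,-.0045]
print(xf(j,[(-35,150,16),(-35,56,16),(10,0,42),(-75,-30,76)]))
E
```

```text
[[0.39708045 0.20414791 0.09      ]]
[[0.58197535 0.18155598 0.016     ]
 [0.58155235 0.08755693 0.016     ]
 [0.6262999  0.031355   0.042     ]
 [0.54116576 0.0017378  0.076     ]]
```

```bash
cat > go.py <<'E'
from h import *
import sys
# usage: go.py W x y z yaw   or J x y z yaw(rel) in mm jig  (yaw deg)
J=[.6163,.0314,-.0045]
try:
    import json; J=json.load(open('jig.json'))
except Exception: pass
a=sys.argv; o=ctrl.get_obs()
A=R.from_euler('xyz',o['orientation'],degrees=True)
for t in a[1:]:
    f,x,y,z,yaw=t.split(','); x,y,z,yaw=map(float,(x,y,z,yaw))
    if f=='J':
        c,s=np.cos(J[2]),np.sin(J[2]); x,y,z=x/1e3,y/1e3,z/1e3
        x,y=J[0]+c*x-s*y,J[1]+s*x+c*y; yaw+=np.degrees(J[2])
    T=R.from_euler('xyz',[180,0,yaw],degrees=True)
    d=A.inv().apply(np.array([x,y,z])-o['tool_pos']); rv=(A.inv()*T).as_rotvec()
    print(t,'->',d.round(4),rv.round(4))
print(o['clock'],o['tool_pos'].round(4),o['orientation'].round(2),o['force'].round(1),round(o['opening'],4))
E
python3 go.py J,-15,155,150,-90 J,-15,155,17,-90
```

```text
J,-15,155,150,-90 -> [0.5204 0.319  0.0763] [ 1.2000e-03 -1.1000e-03  1.2764e+00]
J,-15,155,17,-90 -> [0.5204 0.3188 0.2093] [ 1.2000e-03 -1.1000e-03  1.2764e+00]
0.1 [0.1986 0.6447 0.2257] [ 1.7991e+02 -1.0000e-02 -1.7130e+01] [-0.5  0.5 -0.6] 0.0876
```

```bash
python3 -m pendant '[[0.52,0.319,0.05,0.001,-0.001,1.276,-1],[0.52,0.319,0.05,0.001,-0.001,1.276,-1],[0.52,0.319,0.05,0.001,-0.001,1.276,-1],[0.52,0.319,0.05,0.001,-0.001,1.276,-1],[0.52,0.319,0.05,0.001,-0.001,1.276,-1],[0.52,0.319,0.05,0.001,-0.001,1.276,-1],[0.52,0.319,0.076,0.001,-0.001,1.276,-1],[0.52,0.319,0.076,0.001,-0.001,1.276,-1],[0.52,0.319,0.076,0.001,-0.001,1.276,-1],[0.52,0.319,0.076,0.001,-0.001,1.276,-1],[0.52,0.319,0.076,0.001,-0.001,1.276,-1],[0.52,0.319,0.076,0.001,-0.001,1.276,-1]]'; python3 go.py J,-15,155,17,-90
```

```text
clock: 1.6
tool_pos: [0.6016, 0.1867, 0.1501]
orientation: [180.0, 0.1, -90.3]
force: [-0.6, -0.5, 0.5]
opening: 0.0002
J,-15,155,17,-90 -> [ 0.0004 -0.0005  0.1331] [ 0.0007  0.0009 -0.0006]
1.6 [0.6016 0.1867 0.1501] [ 1.7996e+02  5.0000e-02 -9.0290e+01] [-0.6 -0.5  0.5] 0.0002
```

```bash
python3 -m pendant '[[0,0,0.05,0,0,0,-1],[0,0,0.1,0,0,0,-1],[0,0,0.133,0,0,0,-1],[0,0,0.133,0,0,0,-1],[0,0,0.133,0,0,0,-1]]'; python3 - <<'E'
from h import *
s=snapshot('scene')['image'];t=snapshot('top')['image']
s1=s[150:390,200:460]; t1=t[140:380,180:440]
cv2.imwrite('pics/a1.png',cv2.resize(np.hstack([s1,t1]),(800,369)))
E
```

```text
clock: 2.22
tool_pos: [0.6024, 0.1886, 0.0192]
orientation: [-179.9, 0.1, -90.1]
force: [0.3, -0.2, -0.2]
opening: 0.0002
```

View pics/a1.png

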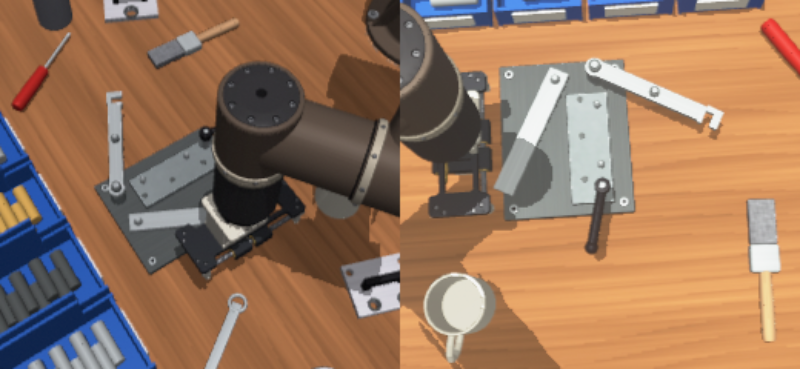

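```bash
python3 -m pendant '[[0.015,0,0.002,0,0,0,-1],[0.03,0,0.002,0,0,0,-1],[0.045,0,0.002,0,0,0,-1],[0.06,0,0.002,0,0,0,-1],[0.07,0,0.002,0,0,0,-1],[0.08,0,0.002,0,0,0,-1],[0.088,0,0.002,0,0,0,-1],[0.092,0,0.002,0,0,0,-1],[0.092,0,0.002,0,0,0,-1]]'; python3 go.py J,-15,55,17,-90
```

```text
clock: 3.45
tool_pos: [0.6015, 0.095, 0.0154]
orientation: [-180.0, 0.1, -90.2]
force: [-0.1, 0.5, 0.3]
opening: 0.0003
J,-15,55,17,-90 -> [ 0.0085 -0.     -0.0016] [-0.0003  0.001   0.0005]
3.45 [0.6015 0.095  0.0154] [-1.7999e+02  6.0000e-02 -9.0230e+01] [-0.1  0.5  0.3] 0.0003
```

```bash
python3 -m pendant '[[0.003,0,0,0,0,0,-1],[0.005,0,0,0,0,0,-1],[0.006,0,0,0,0,0,-1],[0.006,0,0,0,0,0,-1]]';python3 -m pendant '[[0.002,0,0,0,0,0,-1],[0.003,0,0,0,0,0,-1],[0.003,0,0,0,0,0,-1]]'; python3 - <<'E'
from h import *
s=snapshot('scene')['image'];t=snapshot('top')['image']
s1=s[150:390,200:460]; t1=t[140:380,180:440]
cv2.imwrite('pics/a2.png',cv2.resize(np.hstack([s1,t1]),(800,369)))
E
```

```text
clock: 3.95
tool_pos: [0.6013, 0.0893, 0.0154]
orientation: [-180.0, 0.1, -90.2]
force: [-0.6, 0.8, -0.5]
opening: 0.0004
clock: 4.32
tool_pos: [0.6015, 0.0883, 0.0155]
orientation: [-179.9, 0.2, -90.2]
force: [-3.5, 12.5, -0.4]
opening: 0.0004
```

View pics/a2.png

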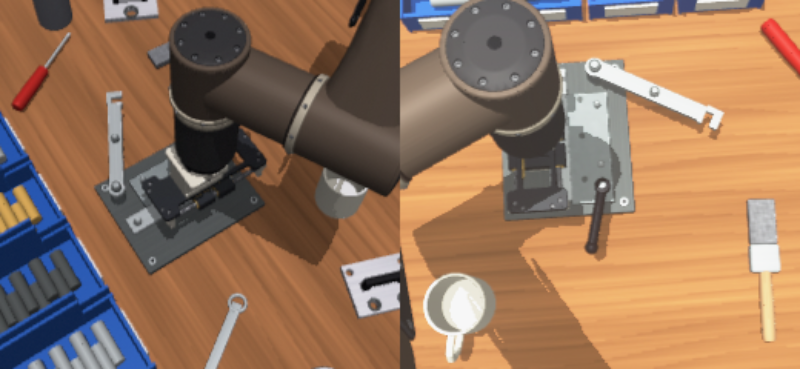

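```bash
python3 go.py W,.441,.365,.15,-20.2 W,.441,.365,.05,-20.2; python3 -m pendant '[[-0.03,0,0,0,0,0,-1],[-0.08,0,-0.04,0,0,0,-1],[-0.14,0,-0.1,0,0,0,0],[-0.19,0.03,-0.13,0,0,-0.18,1],[-0.24,0.08,-0.13,0,0,-0.36,1],[-0.279,0.162,-0.135,0,0,-0.55,1],[-0.279,0.162,-0.135,0,0,-0.74,1],[-0.279,0.162,-0.135,0,0,-0.92,1],[-0.279,0.162,-0.135,0,0,-1.1,1],[-0.279,0.162,-0.135,0,0,-1.22,1],[-0.279,0.162,-0.135,0,0,-1.22,1]]'; python3 go.py W,.441,.365,.05,-20.2;  python3 - <<'E'
from h import *
s=snapshot('scene')['image'];t=snapshot('top')['image']
cv2.imwrite('pics/a3.png',s);cv2.imwrite('pics/a3t.png',t)
crop('',t,235,170,160,140,5,'pics/a3tj.png')
crop('',s,255,200,140,130,5,'pics/a3sj.png')
E
```

```text
W,.441,.365,.15,-20.2 -> [-0.2765  0.1614 -0.1337] [-0.0032  0.0024 -1.222 ]
W,.441,.365,.05,-20.2 -> [-0.2762  0.1615 -0.0337] [-0.0032  0.0024 -1.222 ]
4.425 [0.6015 0.0884 0.0155] [-179.93    0.21  -90.22] [-4.2 11.8  0.7] 0.0001
clock: 5.8
tool_pos: [0.4407, 0.3657, 0.1509]
orientation: [-179.9, -0.0, -20.4]
force: [0.7, -0.2, -1.2]
opening: 0.0846
W,.441,.365,.05,-20.2 -> [0.0005 0.0006 0.1009] [-0.0014 -0.0001 -0.0029]
5.8 [0.4407 0.3657 0.1509] [-1.7992e+02 -1.0000e-02 -2.0370e+01] [ 0.7 -0.2 -1.2] 0.0846
```

View pics/a3.png

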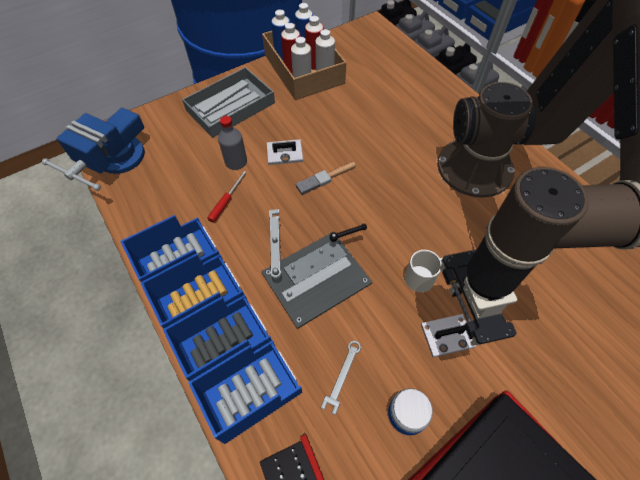

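View pics/a3tj.png

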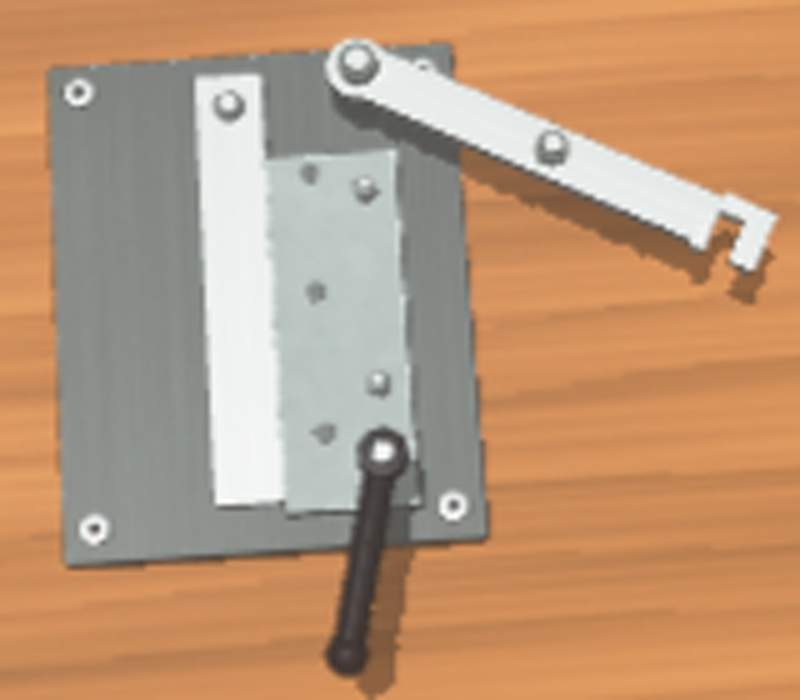

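View pics/a3sj.png

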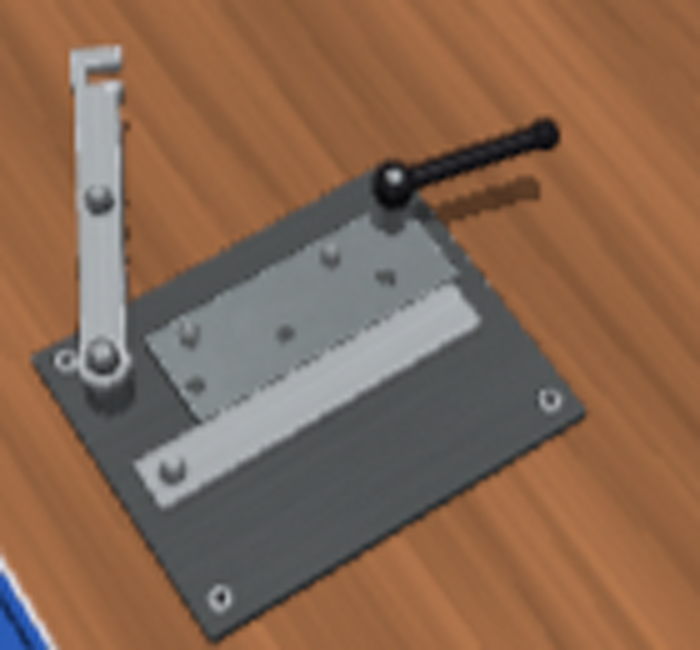

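```bash
python3 -m pendant '[[0,0.0005,0.05,0,0,0,1],[0,0.0005,0.1,0,0,0,1],[0,0.0005,0.12,0,0,0,1],[0,0.0005,0.13,0,0,0,1],[0,0.0005,0.131,0,0,0,1],[0,0.0005,0.131,0,0,0,1]]'; python3 -m pendant '[[0,0,0.001,0,0,0,0],[0,0,0.001,0,0,0,-1],[0,0,0.001,0,0,0,-1],[0,0,0.001,0,0,0,-1],[0,0,0.001,0,0,0,-1],[0,0,0.001,0,0,0,-1],[0,0,0.001,0,0,0,-1],[0,0,0.001,0,0,0,-1]]'
```

```text
clock: 6.65
tool_pos: [0.4408, 0.3661, 0.0208]
orientation: [-179.8, -0.0, -20.3]
force: [-0.8, 0.5, 0.9]
opening: 0.0876
clock: 7.65
tool_pos: [0.4404, 0.3656, 0.0188]
orientation: [-179.9, 0.0, -20.3]
force: [0.8, 2.1, 0.8]
opening: 0.0132
```

```bash
python3 -m pendant '[[0,0,0,0,0,0,-1],[0,0,0,0,0,0,-1],[0,0,-0.01,0,0,0,-1],[0,0,-0.03,0,0,0,-1],[0,0,-0.08,0,0,0,-1],[0,0,-0.13,0,0,0,-1],[0,0,-0.13,0,0,0,-1]]';  python3 go.py J,10,0,150,0
```

```text
clock: 8.52
tool_pos: [0.4418, 0.3671, 0.1536]
orientation: [-179.5, -0.1, -20.3]
force: [0.7, 0.4, -4.8]
opening: 0.0118
J,10,0,150,0 -> [0.2895 0.2509 0.0019] [-0.0084 -0.0035 -0.3498]
8.525 [0.4418 0.3671 0.1536] [-1.7949e+02 -1.1000e-01 -2.0300e+01] [ 0.7  0.4 -4.8] 0.0118
```

```bash
python3 -m pendant '[[0.04,0.03,0,0,0,-0.1,-1],[0.08,0.065,0,0,0,-0.2,-1],[0.12,0.1,0,0,0,-0.3,-1],[0.16,0.14,0,0,0,-0.349,-1],[0.2,0.175,0,-0.004,0,-0.349,-1],[0.24,0.21,0,-0.008,-0.003,-0.349,-1],[0.27,0.235,0,-0.008,-0.003,-0.349,-1],[0.289,0.251,0.01,-0.008,-0.003,-0.349,-1],[0.289,0.251,0.04,-0.008,-0.003,-0.349,-1],[0.289,0.251,0.06,-0.008,-0.003,-0.349,-1],[0.289,0.251,0.06,-0.008,-0.003,-0.349,-1],[0.289,0.251,0.06,-0.008,-0.003,-0.349,-1]]'; python3 go.py J,10,0,150,0; python3 - <<'E'
from h import *
s=snapshot('scene')['image'];t=snapshot('top')['image']
cv2.imwrite('pics/b1s.png',s);cv2.imwrite('pics/b1t.png',t)
crop('',t,235,170,160,140,5,'pics/b1tj.png')
crop('',s,255,190,140,130,5,'pics/b1sj.png')
E
```

```text
clock: 10.02
tool_pos: [0.6242, 0.0296, 0.0887]
orientation: [179.6, 0.2, -0.3]
force: [0.3, -0.2, -4.1]
opening: 0.0116
J,10,0,150,0 -> [ 0.0018 -0.0013 -0.0614] [ 0.0063  0.0043 -0.001 ]
10.025 [0.6242 0.0296 0.0887] [179.64   0.24  -0.32] [ 0.3 -0.2 -4.1] 0.0116
```

View pics/b1tj.png

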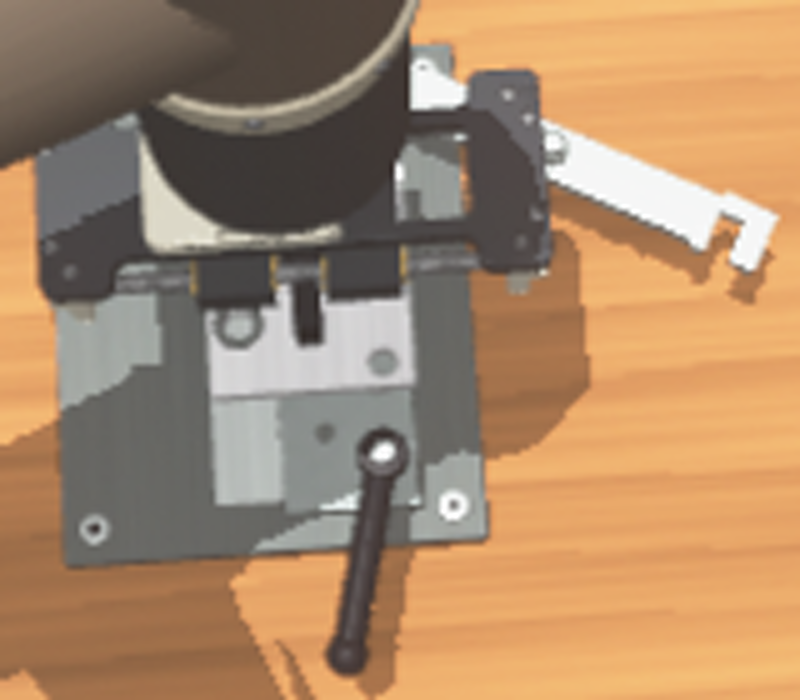

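View pics/b1sj.png

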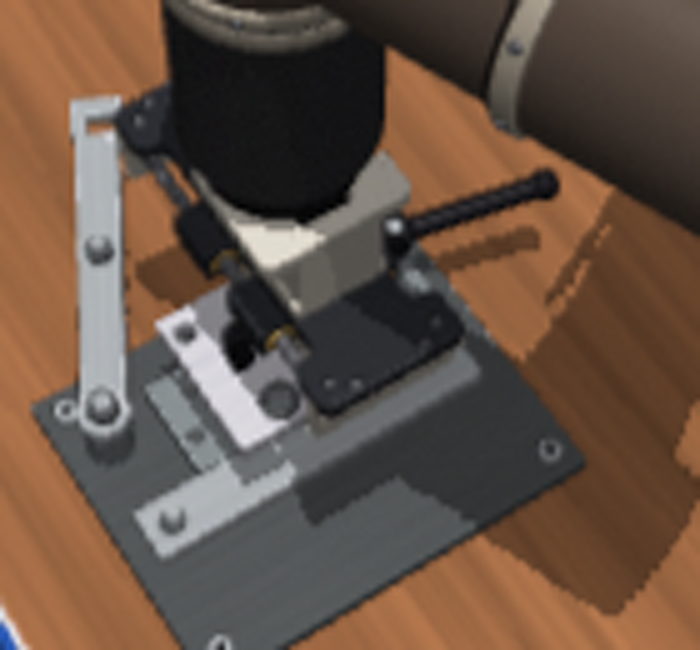

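```bash
python3 - <<'E'
from fit import *
T=82
ut=cp([(383,362),(238,326),(213,397),(414,385)],235,170,5); Pt=[(-45,-30,T),(-25,30,T),(-55,43,T),(-55,-43,T)]
us=cp([(186,333),(280,400),(155,322),(248,450)],255,190,5); Ps=[(45,-30,T),(25,30,T),(55,-43,T),(55,43,T)]
jt=[.616,.0299,-.0053]; js=[.6179,.0351,-.0034]
def f(n,u,P):
    r=lambda p:(proj(n,xf([p[0],p[1],-.0055],P))-u).ravel()
    s=least_squares(r,[.626,.03]); return s.x,s.fun
for n,u,P,j in [('top',ut,Pt,jt),('scene',us,Ps,js)]:
    x,r=f(n,np.array(u),P); print(n,x.round(4),'want',xf([j[0],j[1],-.0045],[(10,0,0)])[0,:2].round(4),r.round(1))
E
```

```text
top [0.6234 0.0277] want [0.626  0.0299] [ 0.   0.2  0.1  0.  -0.4  0.1  0.3 -0.2]
scene [0.6241 0.0312] want [0.6279 0.0351] [ 0.1 -0.2  0.3  0.2  0.4  0.1 -0.7 -0.1]
```

```bash
python3 -m pendant '[[0.0032,-0.0028,0.01,0.006,0.004,-0.001,-1],[0.0032,-0.0028,0.022,0.006,0.004,-0.001,-1],[0.0032,-0.0028,0.022,0.006,0.004,-0.001,-1],[0.0032,-0.0028,0.022,0.006,0.004,-0.001,-1]]'; python3 go.py J,10,0,150,0; python3 - <<'E'
from h import *
s=snapshot('scene')['image'];t=snapshot('top')['image']
cv2.imwrite('pics/b2s.png',s);cv2.imwrite('pics/b2t.png',t)
crop('',t,250,210,80,75,8,'pics/b2tj.png')
crop('',s,255,220,90,80,8,'pics/b2sj.png')
E
```

```text
clock: 10.62
tool_pos: [0.6272, 0.0322, 0.0662]
orientation: [180.0, 0.0, -0.3]
force: [0.2, 0.0, -4.4]
opening: 0.0117
J,10,0,150,0 -> [-0.001   0.0009 -0.0838] [ 0.0003  0.0005 -0.0002]
10.625 [0.6272 0.0322 0.0662] [ 1.7998e+02  3.0000e-02 -2.7000e-01] [ 0.2  0.  -4.4] 0.0117
```

View pics/b2tj.png

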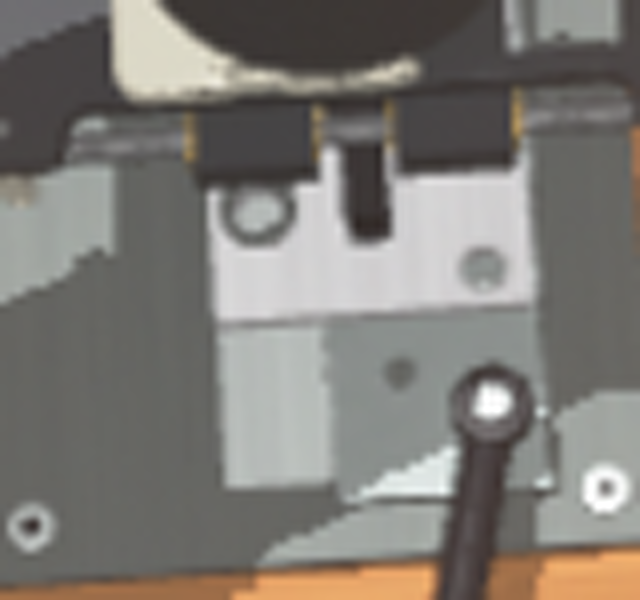

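View pics/b2sj.png

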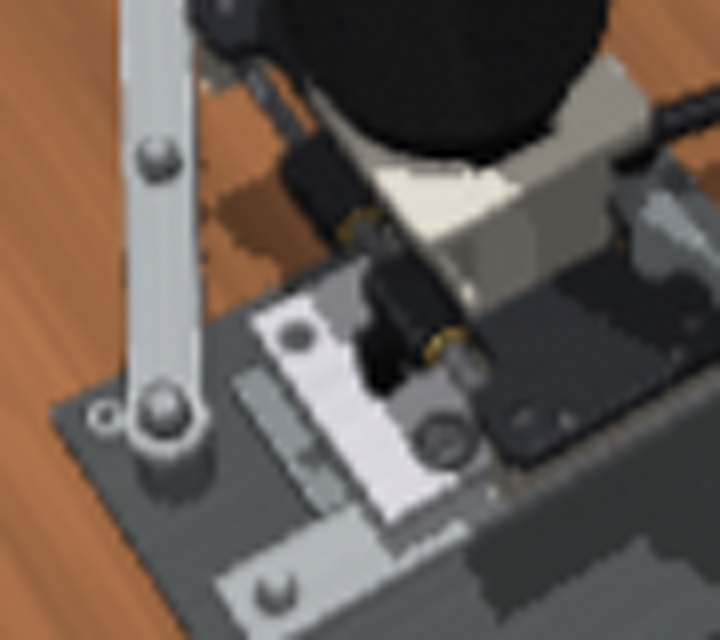

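```bash
python3 - <<'E'
from fit import *
T=59.5
ut=cp([(483,267),(257,212),(216,323),(537,303)],250,210,8); Pt=[(-45,-30,T),(-25,30,T),(-55,43,T),(-55,-43,T)]
us=cp([(298,335),(446,440),(250,320),(392,527)],255,220,8); Ps=[(45,-30,T),(25,30,T),(55,-43,T),(55,43,T)]
jt=[.616,.0299,-.0053]; js=[.6179,.0351,-.0034]
for n,u,P,j in [('top',ut,Pt,jt),('scene',us,Ps,js)]:
    r=lambda p:(proj(n,xf([p[0],p[1],-.0055],P))-np.array(u)).ravel()
    s=least_squares(r,[.626,.03]); print(n,s.x.round(4),'want',xf([j[0],j[1],-.0045],[(10,0,0)])[0,:2].round(4),s.fun.round(1))
E
```

```text
top [0.6264 0.0301] want [0.626  0.0299] [ 0.2  0.2  0.2 -0.1 -0.1 -0.  -0.3 -0.1]
scene [0.6274 0.0337] want [0.6279 0.0351] [-0.   0.   0.2  0.6  0.2  0.1 -0.4 -0.6]
```

```bash
python3 -m pendant '[[0,-0.0005,0.004,0,0,0,-1],[0,-0.0005,0.008,0,0,0,-1],[0,-0.0005,0.010,0,0,0,-1],[0,-0.0005,0.010,0,0,0,-1]]'; python3 -m pendant '[[0,0,0.001,0,0,0,-1],[0,0,0.002,0,0,0,-1],[0,0,0.003,0,0,0,-1],[0,0,0.003,0,0,0,-1]]'
```

```text
clock: 11.22
tool_pos: [0.6271, 0.0327, 0.056]
orientation: [180.0, 0.0, -0.3]
force: [0.4, -0.7, -4.4]
opening: 0.0117
clock: 11.72
tool_pos: [0.6272, 0.0328, 0.0533]
orientation: [180.0, 0.0, -0.3]
force: [0.6, -0.5, -2.9]
opening: 0.0118
```

```bash
python3 -m pendant '[[0,0,0.001,0,0,0,-1],[0,0,0.002,0,0,0,-1],[0,0,0.003,0,0,0,-1],[0,0,0.003,0,0,0,-1]]';python3 -m pendant '[[0,0,0.001,0,0,0,-1],[0,0,0.002,0,0,0,-1],[0,0,0.003,0,0,0,-1],[0,0,0.003,0,0,0,-1]]'
```

```text
clock: 12.22
tool_pos: [0.6272, 0.0327, 0.0502]
orientation: [180.0, 0.0, -0.3]
force: [-0.3, 0.4, -3.9]
opening: 0.0119
clock: 12.72
tool_pos: [0.6272, 0.0327, 0.0472]
orientation: [180.0, 0.0, -0.3]
force: [0.1, 0.4, -3.1]
opening: 0.0118
```

```bash
python3 -m pendant '[[0,0,0.001,0,0,0,-1],[0,0,0.002,0,0,0,-1],[0,0,0.003,0,0,0,-1],[0,0,0.003,0,0,0,-1]]';python3 -m pendant '[[0,0,0.001,0,0,0,-1],[0,0,0.002,0,0,0,-1],[0,0,0.002,0,0,0,-1]]'
```

```text
clock: 13.22
tool_pos: [0.6272, 0.0328, 0.0442]
orientation: [180.0, 0.0, -0.3]
force: [0.4, -1.0, -4.0]
opening: 0.0118
clock: 13.6
tool_pos: [0.6273, 0.0328, 0.0429]
orientation: [180.0, -0.0, -0.3]
force: [-3.1, 0.1, 2.7]
opening: 0.0117
```

```bash
python3 -m pendant '[[0,0,0,0,0,0,-0.4],[0,0,0,0,0,0,-0.4],[0,0,0,0,0,0,-0.4],[0,0,0,0,0,0,-0.4]]';python3 -m pendant '[[0,0,-0.02,0,0,0,-0.4],[0,0,-0.06,0,0,0,-0.4],[0,0,-0.11,0,0,0,-0.4],[0,0.06,-0.15,0,0,0.18,-1],[0,0.12,-0.15,0,0,0.36,-1],[-0.01,0.16,-0.15,0,0,0.54,-1],[-0.01,0.2,-0.15,0,0,0.72,-1],[-0.01,0.24,-0.15,0,0,0.9,-1],[-0.01,0.26,-0.15,0,0,1.08,-1],[-0.01,0.26,-0.15,0,0,1.26,-1],[-0.01,0.26,-0.15,0,0,1.44,-1],[-0.01,0.26,-0.15,0,0,1.57,-1]]'; python3 go.py J,0,-200,150,-90 ; python3 - <<'E'
from h import *
s=snapshot('scene')['image'];t=snapshot('top')['image']
cv2.imwrite('pics/c1s.png',s);cv2.imwrite('pics/c1t.png',t)
crop('',t,235,170,160,140,5,'pics/c1tj.png')
crop('',s,255,190,140,130,5,'pics/c1sj.png')
E
```

```text
clock: 14.1
tool_pos: [0.6273, 0.0328, 0.0423]
orientation: [180.0, 0.0, -0.3]
force: [-0.1, -0.4, -0.6]
opening: 0.0264
clock: 15.6
tool_pos: [0.6159, -0.2274, 0.1922]
orientation: [180.0, 0.0, -90.5]
force: [-0.3, -0.1, 0.5]
opening: 0.0004
J,0,-200,150,-90 -> [-0.0588  0.001   0.0422] [ 0.0003  0.     -0.0049]
15.6 [ 0.6159 -0.2274  0.1922] [179.98   0.   -90.54] [-0.3 -0.1  0.5] 0.0004
```

View pics/c1tj.png

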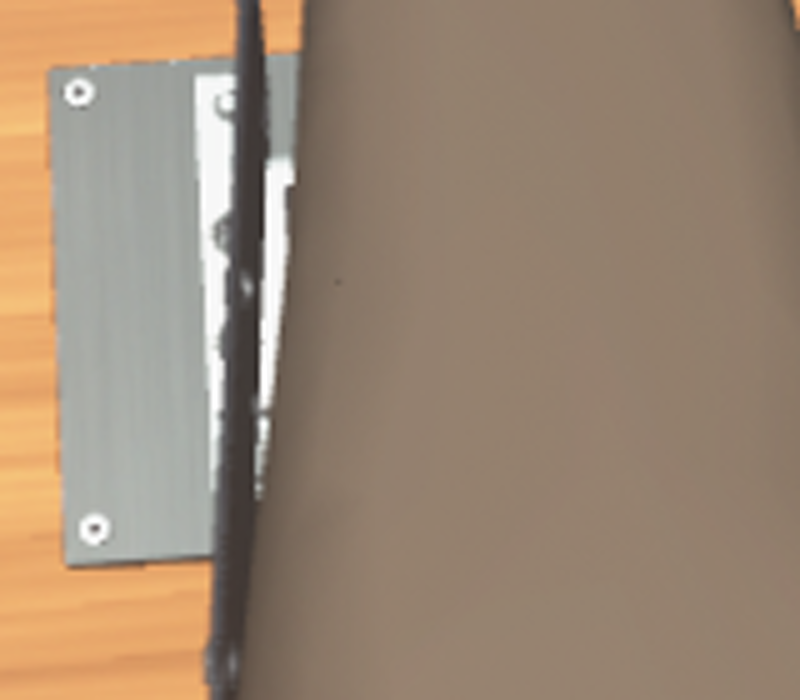

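View pics/c1sj.png

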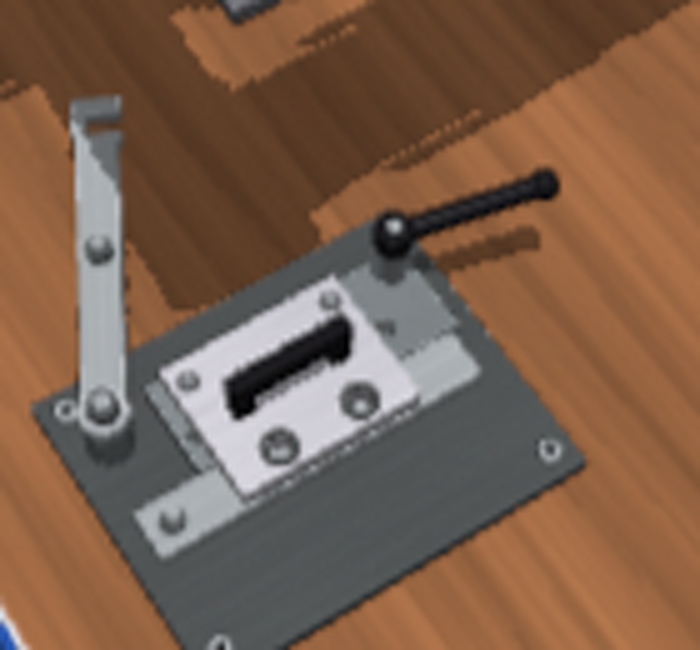

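```bash
echo '[0.6172,0.0328,-0.0045]'>jig.json; cat > arc.py <<'E'
import sys,numpy as np,subprocess
# arc.py z r off a1 a2 ...
z,r,off=map(float,sys.argv[1:4]); L=[]
for a in map(float,sys.argv[4:]):
    p=np.array([105,-30])+r*np.array([-np.cos(a),-np.sin(a)])+off*np.array([np.sin(a),-np.cos(a)])
    L.append(f"J,{p[0]},{p[1]},{z},{-90+np.degrees(a)}")
subprocess.run(['python3','go.py']+L)
E
python3 arc.py 192 150 38 1.1; python3 arc.py 48 150 38 1.1; python3 - <<'E'
from h import *
print(unproj('top',[(495,222),(430,170),(472,219)],0.0))
E
```

```text
J,70.82646146849794,-180.91775662338725,192.0,-26.97464253560944 -> [-0.0792 -0.0708  0.0002] [ 2.0000e-04  1.0000e-04 -1.1011e+00]
15.7 [ 0.616  -0.2273  0.1922] [179.99   0.   -90.32] [-0.3 -0.1 -0.2] 0.0008
J,70.82646146849794,-180.91775662338725,48.0,-26.97464253560944 -> [-0.0792 -0.0708  0.1442] [ 2.0000e-04  1.0000e-04 -1.1011e+00]
15.7 [ 0.616  -0.2273  0.1922] [179.99   0.   -90.32] [-0.3 -0.1 -0.2] 0.0008
[[ 0.61342041 -0.43224312  0.        ]
 [ 0.75198415 -0.29800907  0.        ]
 [ 0.62445765 -0.37988122  0.        ]]
```

```bash
python3 -m pendant '[[-0.02,-0.018,0,0,0,-0.18,-1],[-0.04,-0.035,0,0,0,-0.36,-1],[-0.06,-0.055,0,0,0,-0.54,-1],[-0.079,-0.071,0,0,0,-0.72,-1],[-0.079,-0.071,0,0,0,-0.9,-1],[-0.079,-0.071,0.03,0,0,-1.1,-1],[-0.079,-0.071,0.08,0,0,-1.1,-1],[-0.079,-0.071,0.12,0,0,-1.1,-1],[-0.079,-0.071,0.144,0,0,-1.1,-1],[-0.079,-0.071,0.144,0,0,-1.1,-1],[-0.079,-0.071,0.144,0,0,-1.1,-1]]'; python3 arc.py 48 150 23 1.1 1 .9 .8 .7 .6 .5 .4 .3 .2 .1 0; python3 - <<'E'
from h import *
s=snapshot('scene')['image'];t=snapshot('top')['image']
cv2.imwrite('pics/d1s.png',s)
crop('',s,225,160,200,150,4,'pics/d1sj.png')
E
```

```text
clock: 17.08
tool_pos: [0.6882, -0.1485, 0.0495]
orientation: [-180.0, -0.1, -27.1]
force: [0.2, 0.6, 0.4]
opening: 0.0008
J,57.458351067576416,-174.1138148020036,48.0,-26.97464253560944 -> [-0.0159  0.0003  0.0015] [-0.0003 -0.0013  0.0022]
J,43.30848677036066,-168.64760075615172,48.0,-32.70422048691768 -> [-0.031   0.0018  0.0015] [-0.0004 -0.0013  0.1022]
J,29.775023680832458,-161.79606571434778,48.0,-38.43379843822591 -> [-0.0462  0.0018  0.0015] [-0.0004 -0.0013  0.2022]
J,16.99318368861422,-153.62766794991322,48.0,-44.163376389534136 -> [-0.0613  0.0003  0.0015] [-0.0005 -0.0013  0.3022]
J,5.090678713793622,-144.2240233931969,48.0,-49.89295434084238 -> [-0.0761 -0.0027  0.0014] [-0.0006 -0.0013  0.4022]
J,-5.813565348365941,-133.6790901521779,48.0,-55.62253229215061 -> [-0.0906 -0.0072  0.0014] [-0.0006 -0.0012  0.5022]
J,-15.61059689565925,-122.09822971410904,48.0,-61.35211024345884 -> [-0.1046 -0.0131  0.0014] [-0.0007 -0.0012  0.6022]
J,-24.202527227333796,-109.59715420836392,48.0,-67.08168819476707 -> [-0.1179 -0.0204  0.0014] [-7.000e-04 -1.200e-03  7.022e-01]
J,-31.50350861563009,-96.30077024908988,48.0,-72.8112661460753 -> [-0.1304 -0.0289  0.0014] [-8.000e-04 -1.200e-03  8.022e-01]
J,-37.44059206789982,-82.34193090960774,48.0,-78.54084409738354 -> [-0.142  -0.0387  0.0014] [-9.000e-04 -1.100e-03  9.022e-01]
J,-41.95445620882683,-67.86010829841882,48.0,-84.27042204869177 -> [-0.1526 -0.0496  0.0013] [-9.0000e-04 -1.1000e-03  1.0022e+00]
J,-45.0,-53.0,48.0,-90.0 -> [-0.162  -0.0615  0.0013] [-1.0000e-03 -1.1000e-03  1.1022e+00]
17.075 [ 0.6882 -0.1485  0.0495] [-1.7998e+02 -8.0000e-02 -2.7100e+01] [0.2 0.6 0.4] 0.0008
```

View pics/d1sj.png

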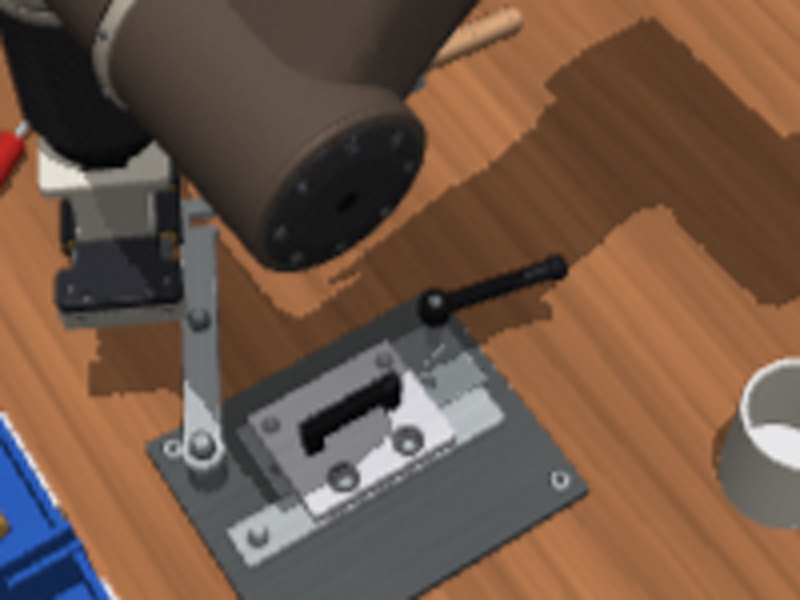

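```bash
python3 -m pendant '[[-0.016,0,0.0015,0,0,0,-1],[-0.031,0.002,0.0015,0,0,0.1,-1],[-0.046,0.002,0.0015,0,0,0.2,-1],[-0.061,0,0.0015,0,0,0.3,-1],[-0.076,-0.003,0.0015,0,0,0.4,-1],[-0.0905,-0.007,0.0015,0,0,0.5,-1],[-0.1045,-0.013,0.0015,0,0,0.6,-1],[-0.118,-0.0205,0.0015,0,0,0.7,-1],[-0.1305,-0.029,0.0015,0,0,0.8,-1],[-0.142,-0.0385,0.0015,0,0,0.9,-1],[-0.142,-0.0385,0.0015,0,0,0.9,-1]]'; python3 arc.py 48 150 23 .15 .1 .05 .02 0; python3 - <<'E'
from h import *
s=snapshot('scene')['image'];t=snapshot('top')['image']
crop('',s,225,160,200,150,4,'pics/d2sj.png')
E
```

```text
clock: 18.55
tool_pos: [0.5792, -0.0486, 0.0483]
orientation: [-179.9, 0.0, -78.6]
force: [0.6, 0.8, 0.8]
opening: 0.0004
J,-39.87858464351355,-75.15745466356886,48.0,-81.40563307303765 -> [-0.0067  0.001   0.0003] [-0.0023  0.0001  0.0529]
J,-41.95445620882683,-67.86010829841882,48.0,-84.27042204869177 -> [-0.0143  0.0015  0.0003] [-0.0023  0.0002  0.1029]
J,-43.663018166019356,-60.46813137968597,48.0,-87.13521102434588 -> [-0.0219  0.0017  0.0003] [-0.0023  0.0002  0.1529]
J,-44.51003166604001,-55.995200157331254,48.0,-88.85408440973835 -> [-0.0264  0.0016  0.0003] [-0.0023  0.0003  0.1829]
J,-45.0,-53.0,48.0,-90.0 -> [-0.0295  0.0015  0.0003] [-0.0023  0.0003  0.2029]
18.55 [ 0.5792 -0.0486  0.0483] [-179.87    0.    -78.63] [0.6 0.8 0.8] 0.0004
```

View pics/d2sj.png

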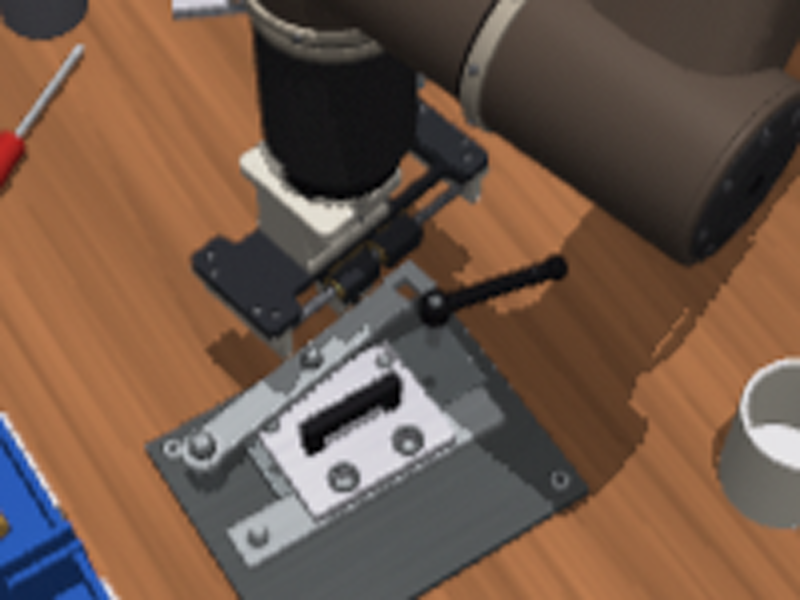

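```bash
python3 -m pendant '[[-0.0067,0.001,0,0,0,0.05,-1],[-0.0143,0.0015,0,0,0,0.1,-1],[-0.022,0.0017,0,0,0,0.15,-1],[-0.0265,0.0016,0,0,0,0.18,-1],[-0.0265,0.0016,0,0,0,0.18,-1]]'; python3 -m pendant '[[-0.0015,0,0,0,0,0.02,-1],[-0.003,0,0,0,0,0.02,-1],[-0.003,0,0,0,0,0.02,-1]]'
```

```text
clock: 19.27
tool_pos: [0.5723, -0.0239, 0.0471]
orientation: [-180.0, 0.0, -89.0]
force: [0.4, 0.1, -1.0]
opening: 0.0002
clock: 19.65
tool_pos: [0.5719, -0.0207, 0.0469]
orientation: [180.0, -0.0, -90.2]
force: [-0.3, -1.6, -0.2]
opening: 0.0004
```

```bash
python3 -m pendant '[[-0.001,0,0,0,0,0,-1],[-0.001,0,0,0,0,0,-1]]'; python3 -m pendant '[[-0.001,0,0,0,0,0,-1],[-0.001,0,0,0,0,0,-1]]'; python3 -m pendant '[[-0.001,0,0,0,0,0,-1],[-0.001,0,0,0,0,0,-1]]'
```

```text
clock: 19.9
tool_pos: [0.5718, -0.0202, 0.0469]
orientation: [180.0, -0.0, -90.2]
force: [0.7, -5.6, -0.5]
opening: 0.0003
clock: 20.15
tool_pos: [0.5718, -0.02, 0.0469]
orientation: [180.0, -0.1, -90.2]
force: [1.5, -9.3, -0.2]
opening: 0.0005
clock: 20.4
tool_pos: [0.5717, -0.0199, 0.0469]
orientation: [179.9, -0.2, -90.2]
force: [3.6, -14.5, -0.2]
opening: 0.0006
```

```bash
cat > lev.py <<'E'
import sys,numpy as np,subprocess
z,r,off=map(float,sys.argv[1:4]); L=[]
for b in map(float,sys.argv[4:]):
    p=np.array([-75,-30])+r*np.array([-np.cos(b),np.sin(b)])-off*np.array([np.sin(b),np.cos(b)])
    L.append(f"J,{p[0]},{p[1]},{z},{-90-np.degrees(b)}")
subprocess.run(['python3','go.py']+L)
E
python3 -m pendant '[[0.01,0,0,0,0,0,-1],[0.025,0,-0.01,0,0,0,-1],[0.025,0,-0.05,0,0,0,-1],[0.025,0,-0.08,0,0,0,-1],[0.025,0,-0.08,0,0,0,-1]]'; python3 lev.py 125 55 32 .2 ; python3 lev.py 62 55 32 .2; python3 - <<'E'
from h import *
s=snapshot('scene')['image'];t=snapshot('top')['image']
crop('',s,225,160,200,150,4,'pics/e1sj.png');crop('',t,235,170,160,140,5,'pics/e1tj.png')
E
```

```text
clock: 21.02
tool_pos: [0.5737, -0.0427, 0.1303]
orientation: [-179.7, 0.1, -90.2]
force: [0.0, 0.3, -0.5]
opening: 0.0003
J,-135.26108036671025,-50.43531729719136,125.0,-101.45915590261646 -> [-0.0253  0.0921  0.0048] [-0.0056  0.0019  0.2007]
21.025 [ 0.5737 -0.0427  0.1303] [-1.7967e+02  8.0000e-02 -9.0220e+01] [ 0.   0.3 -0.5] 0.0003
J,-135.26108036671025,-50.43531729719136,62.0,-101.45915590261646 -> [-0.0252  0.0925  0.0678] [-0.0056  0.0019  0.2007]
21.025 [ 0.5737 -0.0427  0.1303] [-1.7967e+02  8.0000e-02 -9.0220e+01] [ 0.   0.3 -0.5] 0.0003
```

View pics/e1sj.png

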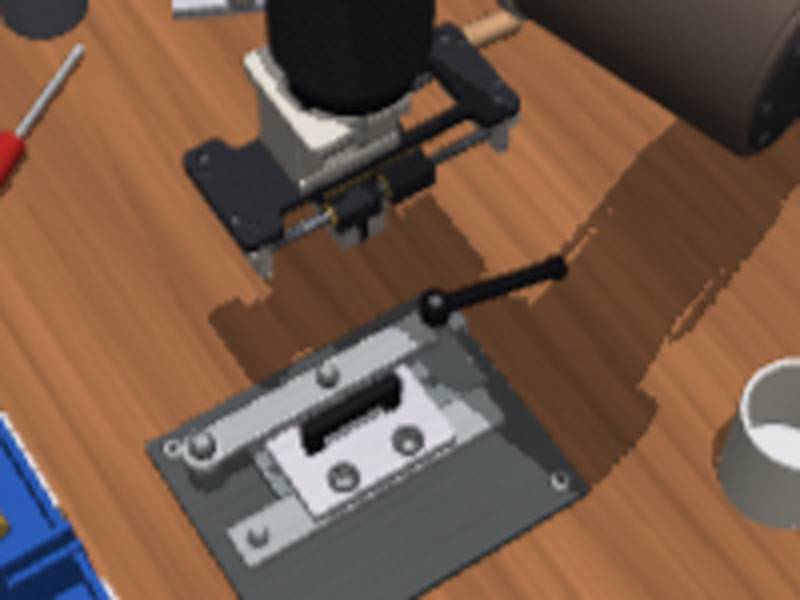

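View pics/e1tj.png

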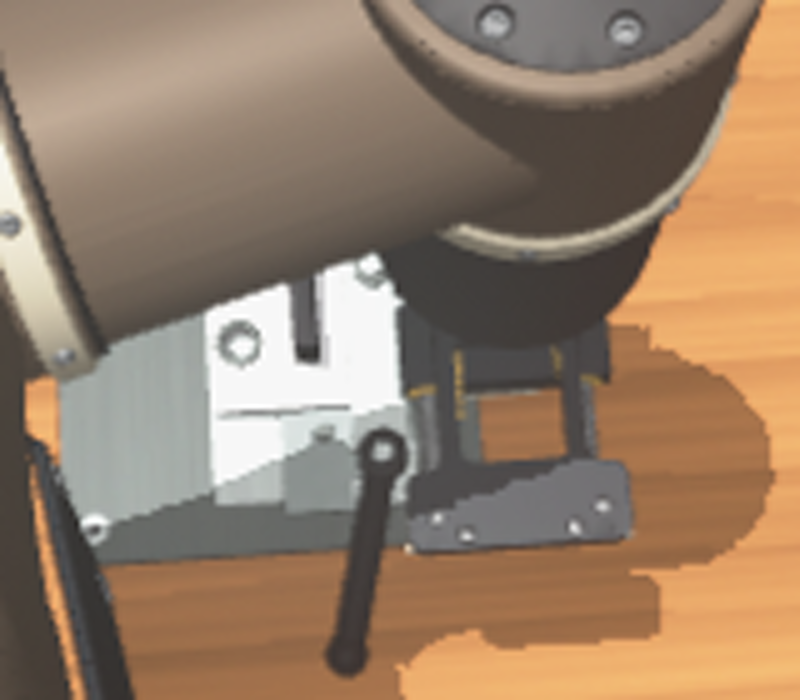

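```bash
python3 -m pendant '[[-0.01,0.04,0,-0.005,0.002,0.1,-1],[-0.025,0.092,0,-0.005,0.002,0.2,-1],[-0.025,0.092,0.03,-0.005,0.002,0.2,-1],[-0.025,0.092,0.066,-0.005,0.002,0.2,-1],[-0.025,0.0925,0.068,-0.005,0.002,0.2,-1],[-0.025,0.0925,0.068,-0.005,0.002,0.2,-1]]'; python3 lev.py 62 55 18 .2 .3 .4 .5 .6 .7 .8 .9 1.0 1.1 1.2 1.3
```

```text
clock: 21.88
tool_pos: [0.4795, -0.0174, 0.0591]
orientation: [179.7, -0.2, -101.7]
force: [0.3, -0.4, 0.7]
opening: 0.0003
J,-132.47970973557938,-36.71438520741398,62.0,-101.45915590261646 -> [-0.0148 -0.0021 -0.0029] [ 0.0055 -0.0032  0.0007]
J,-132.86287062181245,-30.942445437887233,62.0,-107.1887338539247 -> [-0.0204 -0.0006 -0.003 ] [ 0.0053 -0.0034  0.1007]
J,-132.6678848317144,-25.161089065076155,62.0,-112.91831180523293 -> [-0.0261  0.0004 -0.003 ] [ 0.0052 -0.0037  0.2007]
J,-131.89670059884614,-19.428081490795545,62.0,-118.64788975654116 -> [-0.0319  0.0008 -0.003 ] [ 0.005  -0.004   0.3007]
J,-130.55702334114295,-13.800705031647265,62.0,-124.37746770784939 -> [-0.0376  0.0006 -0.003 ] [ 0.0048 -0.0042  0.4007]
J,-128.6622386709253,-8.335186573047787,62.0,-130.10704565915762 -> [-0.0434 -0.0002 -0.003 ] [ 0.0046 -0.0045  0.5007]
J,-126.23127865028552,-3.0861357687752253,62.0,-135.83662361046586 -> [-0.049  -0.0015 -0.0031] [ 0.0044 -0.0047  0.6007]
J,-123.28843262818124,1.8940006006396288,62.0,-141.5662015617741 -> [-0.0545 -0.0034 -0.0031] [ 0.0042 -0.005   0.7007]
J,-119.86310454928983,6.555462658807794,62.0,-147.29577951308232 -> [-0.0597 -0.0059 -0.0031] [ 0.0039 -0.0052  0.8007]
J,-115.9895191595126,10.851674617718555,62.0,-153.02535746439057 -> [-0.0647 -0.0088 -0.0031] [ 0.0037 -0.0054  0.9007]
J,-111.70638004362712,14.739710147617318,62.0,-158.75493541569878 -> [-0.0693 -0.0123 -0.0032] [ 0.0034 -0.0057  1.0007]
J,-107.05648291186176,18.180721282703036,62.0,-164.48451336700703 -> [-0.0736 -0.0161 -0.0032] [ 0.0032 -0.0059  1.1007]
21.875 [ 0.4795 -0.0174  0.0591] [ 179.69   -0.18 -101.68] [ 0.3 -0.4  0.7] 0.0003
```

```bash
python3 -m pendant '[[-0.008,-0.002,-0.003,0.005,-0.003,0,-1],[-0.0148,-0.002,-0.003,0.005,-0.003,0,-1],[-0.0204,-0.0006,-0.003,0.005,-0.003,0.1,-1],[-0.0261,0.0004,-0.003,0.005,-0.003,0.2,-1],[-0.0319,0.0008,-0.003,0.005,-0.004,0.3,-1],[-0.0376,0.0006,-0.003,0.005,-0.004,0.4,-1],[-0.0434,-0.0002,-0.003,0.005,-0.004,0.5,-1],[-0.049,-0.0015,-0.003,0.004,-0.005,0.6,-1],[-0.0545,-0.0034,-0.003,0.004,-0.005,0.7,-1],[-0.0597,-0.0059,-0.003,0.004,-0.005,0.8,-1],[-0.0597,-0.0059,-0.003,0.004,-0.005,0.8,-1]]'; python3 lev.py 62 55 18 1.0 1.1 1.2 1.3 1.35 1.4 1.45; python3 - <<'E'
from h import *
s=snapshot('scene')['image'];t=snapshot('top')['image']
crop('',s,225,160,200,150,4,'pics/e2sj.png')
E
```

```text
clock: 23.25
tool_pos: [0.4964, 0.0397, 0.0619]
orientation: [-180.0, -0.1, -147.5]
force: [-3.1, -4.5, 3.3]
opening: 0.0005
J,-119.86310454928983,6.555462658807794,62.0,-147.29577951308232 -> [-0.001  -0.0003 -0.0001] [-0.0001 -0.0012  0.0004]
J,-115.9895191595126,10.851674617718555,62.0,-153.02535746439057 -> [-0.0065  0.0012 -0.0001] [-0.0002 -0.0012  0.1004]
J,-111.70638004362712,14.739710147617318,62.0,-158.75493541569878 -> [-0.0122  0.0021 -0.0001] [-2.000e-04 -1.200e-03  2.004e-01]
J,-107.05648291186176,18.180721282703036,62.0,-164.48451336700703 -> [-0.018   0.0025 -0.0001] [-3.000e-04 -1.200e-03  3.004e-01]
J,-104.60838823099715,19.7226643127915,62.0,-167.34930234266113 -> [-0.0209  0.0025 -0.0001] [-3.000e-04 -1.200e-03  3.504e-01]
J,-102.08628799930554,21.14032657716097,62.0,-170.21409131831524 -> [-0.0238  0.0023 -0.0001] [-3.000e-04 -1.200e-03  4.004e-01]
J,-99.49648615388176,22.430164658454768,62.0,-173.07888029396935 -> [-0.0267  0.002  -0.0001] [-4.000e-04 -1.200e-03  4.504e-01]
23.25 [0.4964 0.0397 0.0619] [-1.7999e+02 -7.0000e-02 -1.4753e+02] [-3.1 -4.5  3.3] 0.0005
```

View pics/e2sj.png

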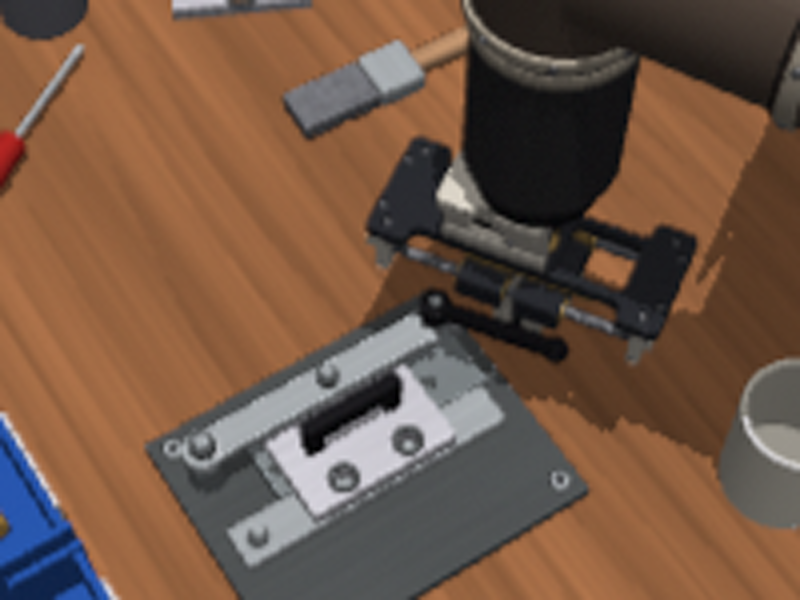

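Lever is following the fingers (ball at crop (560,350)), about 1.0 rad. Continue.

```bash
python3 -m pendant '[[-0.0065,0.0012,0,0,0,0.1,-1],[-0.0122,0.0021,0,0,0,0.2,-1],[-0.018,0.0025,0,0,0,0.3,-1],[-0.0209,0.0025,0,0,0,0.35,-1],[-0.0238,0.0023,0,0,0,0.4,-1],[-0.0238,0.0023,0,0,0,0.4,-1]]'; python3 -m pendant '[[-0.002,0,0,0,0,0,-1],[-0.002,0,0,0,0,0,-1]]'
```

```text
clock: 24.1
tool_pos: [0.5144, 0.0542, 0.0616]
orientation: [-180.0, -0.1, -170.4]
force: [-6.9, -2.3, 4.0]
opening: 0.0008
clock: 24.35
tool_pos: [0.5145, 0.0541, 0.0613]
orientation: [-180.0, -0.3, -170.4]
force: [-12.5, -1.8, 8.7]
opening: 0.0007
```

```bash
python3 -m pendant '[[-0.002,0,0,0,0,0,-1],[-0.004,0,0,0,0,0,-1],[-0.004,0,0,0,0,0,-1]]'; python3 -m pendant '[[0.02,0,0,0,0,0,-1],[0.04,0,-0.02,0,0,0,-1],[0.05,0,-0.08,0,0,0,-1],[0.07,0,-0.13,0,0,0,-1],[0.12,0,-0.13,0,0,0,-1],[0.12,0.05,-0.13,0,0,0,-1],[0.12,0.1,-0.13,0,0,0,-1],[0.12,0.15,-0.13,0,0,0,-1],[0.12,0.2,-0.13,0,0,0,-1],[0.12,0.22,-0.13,0,0,0,-1]]'; python3 - <<'E'
from h import *
s=snapshot('scene')['image'];t=snapshot('top')['image']
cv2.imwrite('pics/f1s.png',s)
crop('',s,225,160,200,150,4,'pics/f1sj.png');crop('',t,235,170,160,140,5,'pics/f1tj.png')
E
```

```text
clock: 24.72
tool_pos: [0.5148, 0.0538, 0.0606]
orientation: [-179.9, -0.7, -170.5]
force: [-24.0, 0.6, 15.9]
opening: 0.0003
clock: 25.98
tool_pos: [0.3667, 0.2558, 0.1922]
orientation: [179.9, 0.1, -170.2]
force: [-0.3, -0.6, 1.2]
opening: 0.0001
```

View pics/f1s.png

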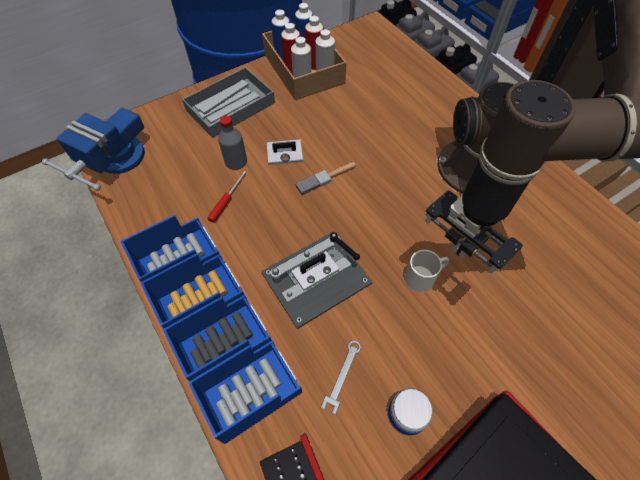

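View pics/f1sj.png

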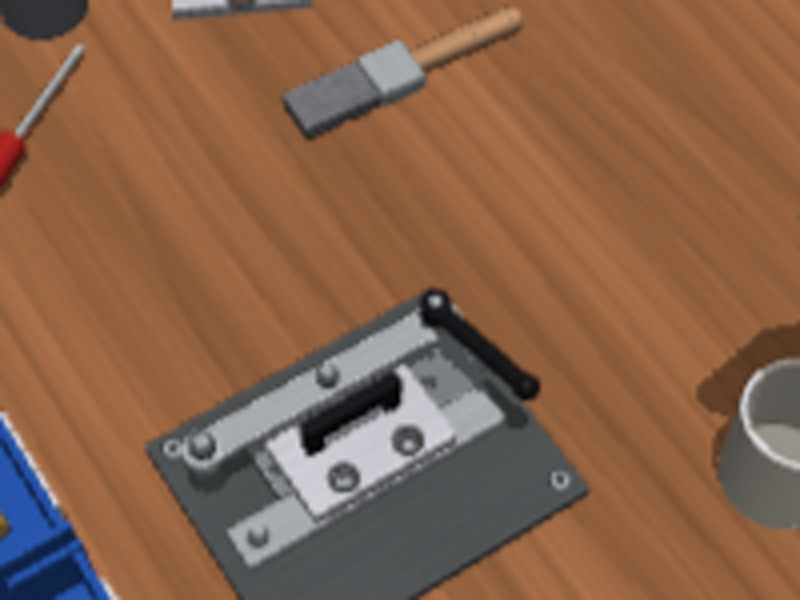

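View pics/f1tj.png

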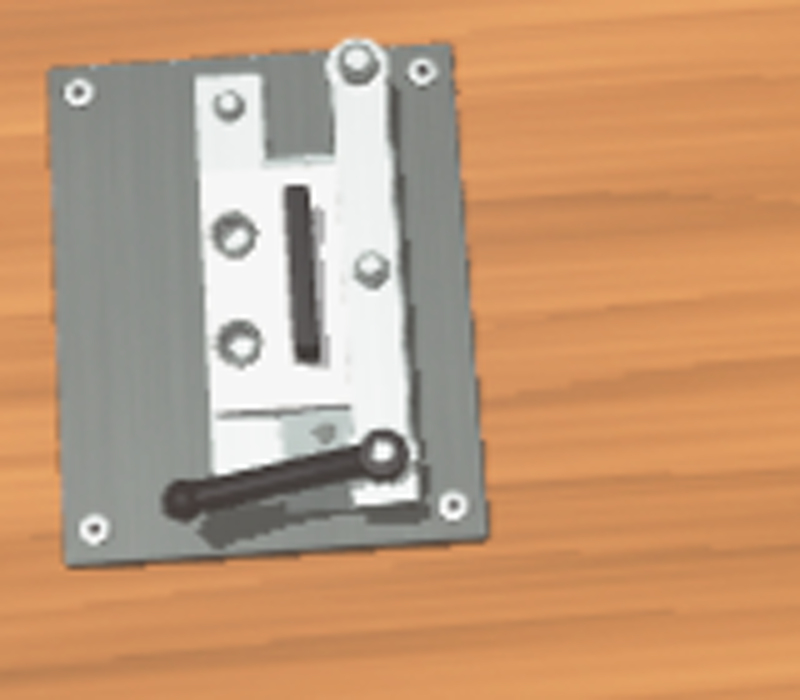

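```bash
python3 - <<'E'
from fit import *
for n,cps in [('top',cp([(382,452),(183,499),(357,62),(372,268),(386,488)],235,170,5)),('scene',cp([(434,300),(527,385),(202,446),(327,375)],225,160,4))]:
    zs=[.078,.074,.058,.062,.054]
    w=np.array([unproj(n,u,z)[0,:2] for u,z in zip(cps,zs)])
    v=w[1]-w[0]; print(n,'lever',np.arctan2(v[1],-v[0])+-.0045,np.hypot(*v))
    v=w[3]-w[2]; print(' clamp',np.arctan2(-v[1],-v[0])+.0045,np.hypot(*v))
E
```

```text
top lever 1.4120061833338018 0.0856140449132265
 clamp 0.004942722711742984 0.0964611713408024
scene lever 1.3822905235625205 0.08599678514582457
 clamp -0.01373152941743689 0.09426680986442433
```

Lever measures about 1.40 and the clamp about 0.00. The bar is flush and the plate seated, and the bystanders are in place. Handing in.

```bash
python3 - <<'E'
from plant import ctrl
print(ctrl.close_job(), ctrl.get_obs()['clock'])
E
```

```text
the job is handed in; nothing more can be done
the job is handed in; nothing more can be done
```

The drill jig is loaded and handed in, at about 26 s on the robot's clock with the gripper clear of everything.

I did the steps in the order asked:
- **Bar:** I pushed it round to the fence until it met firm resistance, about 12 N.
- **Plate:** I lowered the two-bushing plate onto both dowels. It went down without resistance and touched at the expected height.
- **Clamp arm:** I swung it in to its hard stop, about 15 N.
- **Lever:** I pushed it clockwise to its stop, where the force rose to about 29 N with almost no further movement.

Last checks from the final pictures:
- **Bar and plate:** the bar lies parallel to the fence with no visible gap. The plate sits flat, with its bushings over the bar. The dowels were seen in both holes before the clamp arm covered them.
- **Clamp arm angle:** 0.005 rad in one camera and -0.014 in the other, against 0 for home.
- **Lever angle:** 1.41 rad in one camera and 1.38 in the other, against 1.4 for the stop.
- **Other plate and bystanders:** they look unmoved by eye; I did not measure them.

**Disagreement:** the two cameras differed by 2 to 5 mm on absolute positions. I corrected for this by comparing the held plate with the jig in each picture. No check failed.

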